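# Clear the glue bottle out of a ratchet clamp, then clamp the glued part

## Robot

A 6-joint arm with a two-finger parallel gripper is mounted at the origin on a cart in front of the work surface, level with it; the furniture and walls round the work are solid. World frame = base frame: x ahead of the robot, y to its left, z up, the work surface at z = 0. Lengths are in m, angles in degrees, forces in N, time in s.
With the tool pointing down it reaches from about 0.35 to 0.8 m from the base axis. Payload 7.3 kg.
Tool frame: the origin (TCP) lies at the very end of the fingers, on their centre line; the grasp point (between the pads) lies 19 mm behind it (ctrl.pinch_z is the distance from the TCP to the grasp point, in m); z points along the fingers, y is the line along which they close (so a half turn about z gives the same grasp; the last joint's range is limited). The gripper opens to 85 mm and grips with 20 to 120 N. Pads are 22 mm wide; open, the fingers measure 114 mm over their backs; the gripper's body (76 mm by 85 mm) begins 54 mm behind the grasp point. The pads swing forward as they close: fully open they stand 13 mm farther back than shut.
Start: joints at [-76.948, 19.595, 87.324, -0, 73.075, -8.365], TCP at [0.192, -0.489, 0.231] pointing down, gripper open.
Joint ranges: [-145.02, 145.02], [-44.19, 115.74], [2.07, 154.8], [-57.11, 237.11], [16.16, 152.29], [-177.93, 177.93]. Speed limits (degrees/s): [147.25, 147.25, 180, 180, 180, 180].

## Interface

Orientations are given as a 3x3 rotation matrix whose columns are the frame's x, y, z axes.
In Python, from station import ctrl, camera, workorder gives the robot as it stands.
- The arm moves only by the shell command python3 -m pendant 'ROWS'. ROWS is a JSON object of lists of equal length, an entry for each row: "fingers": the opening, from 0 (shut) to 1 (fully open); "dp": the shift along the tool's x, y, z in units of 30 mm (1.0 is 30 mm), a list of three; "spin": the turn about the tool's z in units of 8 degrees (1.0 is 8 degrees). A call has exactly 5 rows; each row shifts and turns the commanded pose from where the row before left it, along the tool's axes as they then stand; what a row does not reach is not made up. A row lasts 1/8 s, in which the tool goes at most 62.5 mm and 10.7 degrees, less where a joint would pass 70% of its speed; a pose out of reach is approached as far as the arm can. A call is refused whole if a number of a shift passes 1 or a number of a turn 1, either way. A call with a gripper value outside its range is refused whole. The fingers move at their own pace and stop on an object; the grip force is fixed at half the most. Time passes only in rows, so rows that do not move let the fingers close, or fill a call up. It gives the time, the measured TCP pose, the force, the opening and the grip force at its end, in the units of the state.
- ctrl.get_state(): the state, without advancing time (a new reading comes with each control period).
- camera(name): name is "side" or "top"; returns a dict with "image" (480x640x3 uint8, red, green, blue), "camera_matrix" (3x3 intrinsics, pixels), "D" ([k1, k2, p1, p2, k3] as OpenCV has them; the pictures are not rectified), "rvec" (rotation vector, rad) and "tvec" (3), from world to camera coordinates, as OpenCV has them. Camera axes: x right, y down, z forward; pixel columns grow to the right and rows downward; lengths in m; the calibration is good to about 2 mm. A picture is of the moment at which its call begins. There is no depth.
- workorder.finish_job(): hands the job in; it is judged then, once.
The state is a dict: "clock": time; "q": joint angles; "qd": joint speeds; "effort": joint torques, N m; "position": TCP position; "tcp_rot": TCP orientation; "contact_force": force on the tool from outside, world axes, zero at the start; "wrist_torque": the same for the moment, N m; "finger_gap": finger opening in m; "grasp_force": force on a finger pad.
Only numpy, scipy, OpenCV 4.12 (cv2) and the standard library are available. Lean on these libraries where they do the work, as an engineer would, in place of code of your own. Each camera call takes 0.05 s, during which the arm holds its last target. There are 200 camera calls.

## Task

Someone left the little glue bottle standing in the throat of the ratchet clamp, between the moving jaw and the freshly glued printed part. Take it out and stand it upright on the bench, then pump the clamp's handle, stroke by stroke, until the sprung pad bears on the part, pins it against the fixed jaw and is pushed in a good few millimetres, but stop before the pad's spring is fully compressed. Move the jaw with the handle only, and leave the other things on the bench where they are.

Things in the scene. Friction and masses are not known exactly. Their poses are not given: they have to be found in the camera images.
- clamp: ratchet clamp, fixed to the bench: dark iron base 80 wide, y -130 to 120, 12 high (mm). Origin on the bench under its middle; +y is the closing direction (from the pump handle over the throat to the fixed jaw), x across, z up; all offsets here are mm in this frame. Grey pawl housing y -134 to -54, x -15 to 15, top z = 53. The toothed bar behind reaches y = -175, top z = 37
- bed_middle (a point): a point of the steel bed (64 wide, top at z = 16) between the jaws, at y = 50; part and bottle stand on this bed
- fixed_jaw (a point): middle of the fixed jaw's face, at y = 89.7, z = 30; the jaw is a dark block x -32 to 32, top at z = 52
- jaw: moving jaw: aluminium block 50 wide, top z = 50, with a sawtooth bar behind. Its origin is the clamp's origin when fully back and moves along +y as it closes; starts 0 to 12 forward. A pawl keeps it from going back; friction 3 N. A full stroke of the handle, forward and back, advances it one tooth = 8 mm; the first may give 5 to 14. It needs 5 to 7 strokes; loaded, it settles back up to 3 mm
- pad (a joint): sprung pad on the front of the moving jaw: how far it is pushed into the jaw, 0 (free) to 0.016 m (fully compressed, metal to metal); 1.4 N/mm. Each further tooth pushes it in by another 8 mm, so one resting tooth of the jaw clamps the part well, at about 4 to 8 mm; on the tooth before it is pushed in under 1 mm, on the tooth after it is near the limit
- pad_face (a point): middle of the pad's rubber face (44 wide, 24 high, at z = 33); 20 mm ahead (+y) of the jaw's origin while the pad is free
- handle (a joint): pump handle, a steel lever with a black ball knob: 0 at its rest stop, leaning back (to -y) 0.42 rad from upright; 0.57 at its forward stop, leaning forward 0.15 rad. A light spring returns it to 0 when let go. At the knob it takes 2 to 5 N. For each tooth go to within 0.05 rad of the forward stop and back to within 0.05 rad of the rest stop
- handle_pivot (a point): the handle's pivot, at x = 0, y = -110, z = 18; its axis lies along x
- knob (a point): centre of the ball knob, 26 across, 150 mm from the pivot; at rest at y = -171, z = 155. Below it a 10 mm rod. Can be pinched from above with the fingers closing along the clamp's x; the ball turns between them as the lever swings
- glue_bottle: small round white adhesive bottle with blue cap, 26 mm across and 62 high (straight body up to about 45, cap 15 wide on top), 30 g. Origin at the centre of its underside, z up. Starts upright on the bed in the throat at about y = 49, between pad and part
- part_block: grey printed part, 20 thick (its x) x 60 long (its y), a foot 8 high with two upright blocks up to 20 and 26 high; origin at the centre of its underside. Stands on the bed with its length across the clamp, 0.5 to 2.5 mm short of the fixed jaw, which the pad closes
- dropper: bystander: amber dropper bottle, 32 across, 75 high, origin under its centre
- swab_beaker: bystander: glass beaker with cotton swabs, 56 across, 112 high, origin under its centre
- part_bracket: bystander: printed bracket 32 x 45 x 26, origin under its centre
- spatula: bystander: scraper 44 x 180 x 20 lying on the bench, origin under its middle, long axis y
- dish_a: bystander: clear lidded dish, 57 across, 14 high, origin under its centre
- loupe: bystander: black eye loupe standing, 39 across, 38 high, origin under its centre
Things that resemble listed ones, but are neither listed nor needed, are in the scene too. What is shaped like the part_block but green or pink is not meant.

How it is judged:
By the outcome, as a careful person would: the job done as asked, in the order asked, and still so for the second after the job is handed in, with the robot touching nothing.
It also fails if it takes over 67 s, if anything falls off the work surface, if the arm or the gripper's body presses on something with over 40 N, if the wrist force passes 120 N, or if a joint passes its speed limit or range.

## Working session

There is one attempt and no reset: what is moved stays moved. The work goes in short steps, Python scripts to look and compute and a shell command to move; the robot and the scene stay as the last step left them, time stands still between calls to the robot, and variables do not carry over. Pictures are saved under pics/ and viewed, at most 10 in all, crops included, and the job is handed in when it is done.

```bash
mkdir -p pics; ls; cat > h.py <<'E'
import numpy as np, cv2
from station import ctrl, camera
def snap(n,f=None):
    c=camera(n)
    if f: cv2.imwrite('pics/'+f,c['image'][:,:,::-1])
    return c
def ray(c,uv):
    p=cv2.undistortPoints(np.array([[uv]],float),c['camera_matrix'],c['D'])[0,0]
    R=cv2.Rodrigues(np.array(c['rvec'],float))[0]; t=np.array(c['tvec'],float).ravel()
    return -R.T@t, R.T@np.array([p[0],p[1],1.])
def onz(c,uv,z):
    o,d=ray(c,uv); return o+d*(z-o[2])/d[2]
def two(c1,u1,c2,u2):
    o1,d1=ray(c1,u1);o2,d2=ray(c2,u2)
    s=np.linalg.lstsq(np.c_[d1,-d2],o2-o1,rcond=None)[0]
    a,b=o1+s[0]*d1,o2+s[1]*d2; return (a+b)/2,np.linalg.norm(a-b)
def proj(c,P):
    return cv2.projectPoints(np.array(P,float).reshape(-1,1,3),np.array(c['rvec'],float),np.array(c['tvec'],float),c['camera_matrix'],c['D'])[0].reshape(-1,2)
E
python3 - <<'E'
from h import *
for n in('top','side'):
    c=snap(n,n+'0.png'); print(n,ray(c,(320,240)))
s=ctrl.get_state(); print(s['clock'],s['position'],s['tcp_rot'],s['finger_gap'],ctrl.pinch_z)
E
```

```text
pics
top (array([0.45492023, 0.11397969, 1.04238253]), array([ 0.05902339, -0.03109976, -0.99788573]))
side (array([4.36018774e-05, 8.59952739e-01, 6.63320099e-01]), array([ 0.47550302, -0.71743254, -0.50915828]))
0.1 [ 0.19163737 -0.48839459  0.23070756] [[ 9.30959010e-01  3.65123567e-01 -3.20021391e-04]
 [ 3.65123657e-01 -9.30958062e-01  1.34271984e-03]
 [ 1.92332163e-04 -1.36686451e-03 -9.99999047e-01]] 0.08575262699509367 0.0187
```

View pics/top0.png

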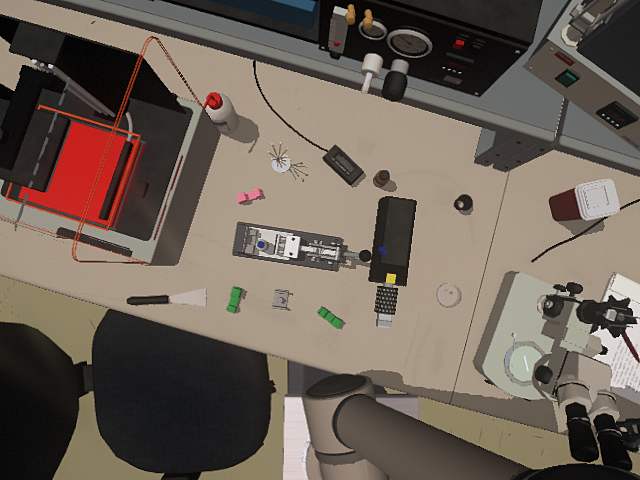

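View pics/side0.png

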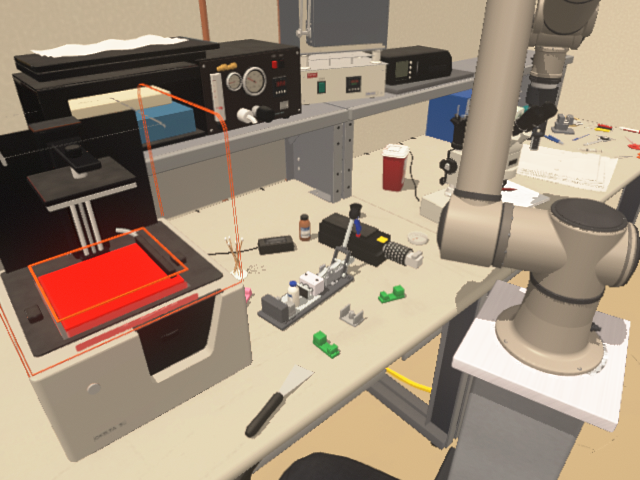

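The top view shows the clamp at (235-370, 222-270), with its knob at (364,256) and its fixed jaw at the left (240,240). The bottle's blue cap is at (262,244). A black tool lies near the knob at (393,240). In the side view the bottle is at (293,293) and the knob at (355,211).

Possible confusions for the bottle are the white squeeze bottle with the red cap (220,110), the dropper (381,178) and the white plug (371,70). The one I want is the blue cap in the throat at (262,244).

```bash
python3 - <<'E'
from h import *
t=snap('top');s=snap('side')
a=cv2.resize(t['image'][205:285,225:405],None,fx=4.4,fy=4.4,interpolation=cv2.INTER_CUBIC)
b=cv2.resize(s['image'][195:330,250:400],None,fx=1.8,fy=1.8,interpolation=cv2.INTER_CUBIC)
im=np.zeros((600,800,3),np.uint8); im[:a.shape[0],:a.shape[1]]=a[:, :800]; im[355:355+b.shape[0],:b.shape[1]]=b[:245]
cv2.imwrite('pics/crop1.png',im[:,:,::-1])
def blobs(c,lo,hi,box):
    h=cv2.cvtColor(c['image'],cv2.COLOR_RGB2HSV); m=cv2.inRange(h,lo,hi)
    x0,y0,x1,y1=box; k=np.zeros_like(m);k[y0:y1,x0:x1]=m[y0:y1,x0:x1]
    n,l,st,ce=cv2.connectedComponentsWithStats(k)
    return [(st[i].tolist(),ce[i].round(1).tolist()) for i in range(1,n) if st[i][4]>8]
B=((105,110,40),(130,255,255))
print(blobs(t,*B,(225,205,300,285)));print(blobs(s,*B,(255,260,320,330)))
K=((0,0,0),(179,255,50))
print(blobs(t,*K,(350,240,374,275)));print(blobs(s,*K,(340,195,370,225)))
# base: dark iron outline in top
D=blobs(t,(0,0,0),(179,80,110),(225,205,372,285));print(D)
E
```

```text
[([258, 241, 6, 7, 34], [260.5, 244.1])]
[([290, 281, 6, 5, 24], [292.5, 283.2])]
[([359, 247, 15, 28, 184], [367.6, 258.7])]
[([351, 205, 10, 3, 17], [354.9, 205.6])]
[([232, 222, 140, 60, 2450], [302.8, 249.4]), ([273, 235, 5, 19, 29], [274.9, 244.2]), ([279, 239, 5, 5, 11], [280.1, 241.4]), ([262, 242, 7, 10, 23], [266.0, 246.9]), ([276, 245, 5, 10, 16], [277.9, 249.4])]
```

View pics/crop1.png

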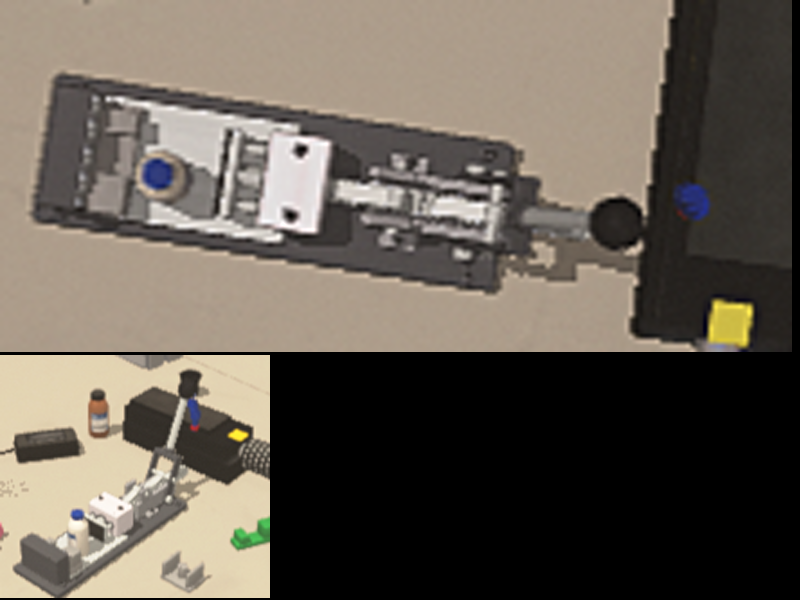

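The crop confirms it: the white bottle with the blue cap stands between pad and part, and the grey part is beside the fixed jaw. The knob is at about top (364.8,255.7) and side (355,211).

```bash
python3 - <<'E'
from h import *
t=snap('top');s=snap('side')
f=lambda x,y:(225+x/4.4-.5+.11,205+y/4.4-.5+.11)
k,e=two(t,f(615,223),s,(355,210.5));print('knob',k,e)
b,e=two(t,f(158,175),s,(292.5,283.5));print('cap',b,e, 'top@z78+16',onz(t,f(158,175),.078))
A=onz(t,f(518,147),.012);B=onz(t,f(495,290),.012);print('back corners',A,B,np.linalg.norm(A-B))
C=onz(t,f(60,75),.052);D=onz(t,f(35,218),.052);print('jaw',C,D,np.linalg.norm(C-D))
k2=onz(t,f(615,223),.155)
# fit rigid 2d
P=np.array([A,B,C,D,k2,onz(t,f(122,110),.042)])[:,:2]
y=(C+D)[:2]/2-(A+B)[:2]/2; print('len',np.linalg.norm(y))
y/=np.linalg.norm(y); x=np.array([y[1],-y[0]])
y2=b[:2]-k2[:2];print('y',y,'alt',y2/np.linalg.norm(y2),'deg',np.degrees(np.arctan2(y[1],y[0])))
o=(A+B)[:2]/2+.130*y; print('origin',o)
def cl(p): d=p[:2]-o; return (d@x*1000).round(1),(d@y*1000).round(1)
print('knob',cl(k2),cl(k),'bottle',cl(onz(t,f(158,175),.078)),'jaw',cl(C),cl(D))
# aluminium jaw top corners z=50 front edge, back edge
for p in [(268,130),(333,140),(262,228),(322,235)]: print('alu',cl(onz(t,f(*p),.050)))
for p in [(106,108),(94,205),(138,125)]: print('part',cl(onz(t,f(*p),.040)))
# black box height: corner top-left
for z in (.05,.08): print('box',cl(onz(t,f(675,0),z)),cl(onz(t,f(635,335),z)))
R=ctrl.get_state()['tcp_rot'];
print('fixedjaw',o+.0897*y)
for z in(0,.05,.1):print('beaker?',onz(t,(282,164),z))
E
```

```text
knob [ 0.47559337 -0.00461167  0.16292261] 0.005209364856798869
cap [0.50004354 0.21466295 0.07217108] 0.00010270512922911115 top@z78+16 [0.49981491 0.2140868  0.078     ]
back corners [0.52156179 0.02925949 0.012     ] [0.44495327 0.04047095 0.012     ] 0.07742455701309095
jaw [0.55133798 0.26826888 0.052     ] [0.47788305 0.27873376 0.052     ] 0.07419664136231684
len 0.240686928609266
y [0.1302646  0.99147927] alt [0.09990845 0.99499663] deg 82.51511706723483
origin [0.50019193 0.16375752]
knob (np.float64(-0.1), np.float64(-169.6)) (np.float64(-2.5), np.float64(-170.1)) bottle (np.float64(-6.9), np.float64(49.9)) jaw (np.float64(37.1), np.float64(110.3)) (np.float64(-37.1), np.float64(111.1))
alu (np.float64(25.3), np.float64(0.8))
alu (np.float64(25.2), np.float64(-33.0))
alu (np.float64(-24.9), np.float64(-3.8))
alu (np.float64(-23.9), np.float64(-34.7))
part (np.float64(24.6), np.float64(86.0))
part (np.float64(-25.9), np.float64(84.2))
part (np.float64(18.4), np.float64(68.3))
box (np.float64(124.1), np.float64(-197.9)) (np.float64(-51.0), np.float64(-201.5))
box (np.float64(119.2), np.float64(-193.6)) (np.float64(-50.6), np.float64(-197.0))
fixedjaw [0.51187666 0.25269321]
beaker? [0.6978391  0.17614168 0.        ]
beaker? [0.686187   0.17315995 0.05      ]
beaker? [0.6745349  0.17017823 0.1       ]
```

```bash
python3 - <<'E'
from h import *
t=snap('top');s=snap('side')
a=t['image'].copy();b=s['image'].copy()
A=np.array([.192,-.488]);B=np.array([.5,.213])
for z,col in((.231,(255,0,0)),(.4,(0,255,0))):
    for c,i in((t,a),(s,b)):
        p=proj(c,[[*(A+(B-A)*k),z] for k in np.linspace(0,1,8)])
        cv2.polylines(i,[p.astype(int)],False,col,1)
        for q in p: cv2.circle(i,tuple(int(v) for v in q),2,col,-1)
p=proj(t,[[.593,.141,0],[.593,.141,.062]]);print(p)
for q in p: cv2.circle(a,tuple(int(v) for v in q),2,(255,0,255),-1)
im=np.zeros((600,800,3),np.uint8)
im[:420,:400]=cv2.resize(a[150:480,300:640],(400,420)); im[:400,400:]=cv2.resize(b[0:320,320:640],(400,400))
im[420:600,:300]=cv2.resize(a[140:240,230:400],(300,180))
cv2.imwrite('pics/path.png',im[:,:,::-1])
E
```

```text
[[295.65756759 207.56864066]
 [295.02172389 203.92562952]]
```

View pics/path.png

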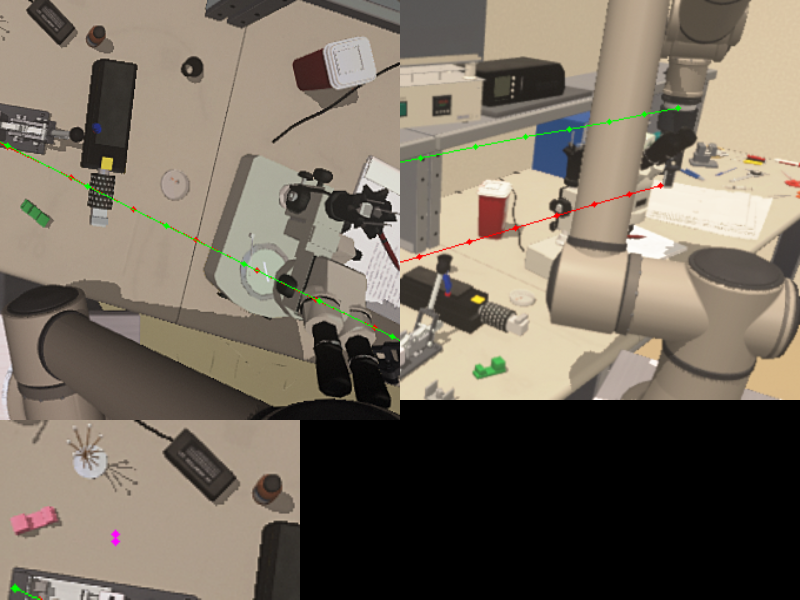

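The path picture shows that the straight line at z=0.231 runs through the microscope. The chosen drop spot (magenta) is free bench. I'll measure the microscope's height.

```bash
python3 - <<'E'
from h import *
t=snap('top');s=snap('side')
T=lambda x,y:(300+x*.85,150+y*330/420); S=lambda x,y:(320+(x-400)*.8,y*.8)
for n,a,b in[('knobL',(290,285),(556,207)),('eyeA',(330,385),(688,130)),('eyeB',(370,392),(688,130)),('eyeA2',(320,300),(640,150)),('ring',(372,205),(690,132)),('ring2',(295,195),(572,150))]:
    print(n,two(t,T(*a),s,S(*b)))
im=cv2.resize(s['image'][60:220,420:640],(800,582),interpolation=cv2.INTER_CUBIC)
cv2.imwrite('pics/scope.png',im[:,:,::-1])
E
```

```text
knobL (array([ 0.31121923, -0.30141224,  0.23737202]), np.float64(0.11462791260535868))
eyeA (array([ 0.1572682 , -0.31944239,  0.38781344]), np.float64(0.03567125671427469))
eyeB (array([ 0.15479162, -0.37567613,  0.38065885]), np.float64(0.014655443199391131))
eyeA2 (array([ 0.24235883, -0.34185703,  0.3313018 ]), np.float64(0.04076016576351554))
ring (array([ 0.26927352, -0.44617788,  0.33594595]), np.float64(0.23791663437939886))
ring2 (array([ 0.3755962 , -0.31463141,  0.31772082]), np.float64(0.04795850087450034))
```

View pics/scope.png

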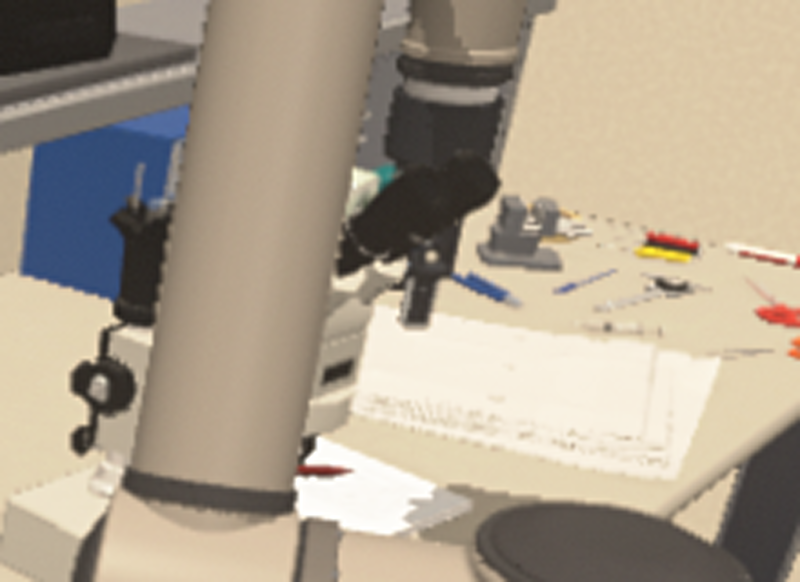

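The eyepieces reach z≈0.39 beside the gripper (crop (470,180)). I'll rise straight up first, then cross at z≈0.48.

```bash
python3 -m pendant '{"fingers":[1,1,1,1,1],"dp":[[0,0,-0.85],[0,0,-0.85],[0,0,-0.85],[0,0,-0.85],[0,0,-0.85]],"spin":[0,0,0,0,0]}'
python3 -m pendant '{"fingers":[1,1,1,1,1],"dp":[[0,0,-0.85],[0,0,-0.85],[0,0,-0.85],[0,0,-0.85],[0,0,-0.85]],"spin":[0,0,0,0,0]}'
```

```text
clock: 1.12
position: [0.1917, -0.4886, 0.3597]
tcp_rot: [[0.931, 0.365, 0.0], [0.365, -0.931, -0.0], [-0.0, 0.0, -1.0]]
contact_force: [-0.1, -0.5, 0.3]
finger_gap: 0.0856
grasp_force: 0.0
clock: 1.75
position: [0.1917, -0.4886, 0.4872]
tcp_rot: [[0.931, 0.365, 0.0], [0.365, -0.931, -0.0], [-0.0, 0.0, -1.0]]
contact_force: [-0.0, -0.5, 0.9]
finger_gap: 0.0854
grasp_force: 0.0
```

```bash
python3 -m pendant '{"fingers":[1,1,1,1,1],"dp":[[0.9,-0.9,0],[0.9,-0.9,0],[0.9,-0.9,0],[0.9,-0.9,0],[0.9,-0.9,0]],"spin":[0,0,0,0,0]}'
python3 -m pendant '{"fingers":[1,1,1,1,1],"dp":[[0.9,-0.9,0],[0.9,-0.9,0],[0.9,-0.9,0],[0.9,-0.9,0],[0.9,-0.9,0]],"spin":[0,0,0,0,0]}'
python3 -m pendant '{"fingers":[1,1,1,1,1],"dp":[[0.9,-0.9,0],[0.9,-0.9,0],[0.9,-0.9,0],[0.9,-0.9,0],[0.9,-0.9,0]],"spin":[0,0,0,0,0]}'
python3 -m pendant '{"fingers":[1,1,1,1,1],"dp":[[0.9,-0.9,0],[0.9,-0.9,0],[0.9,-0.9,0],[0.9,-0.9,0],[0.9,-0.9,0]],"spin":[0,0,0,0,0]}'
python3 -m pendant '{"fingers":[1,1,1,1,1],"dp":[[0,0,1],[0,0,1],[0,0,1],[0,0,1],[0,0,1]],"spin":[-0.95,-0.95,-0.95,-0.95,-0.95]}'
python3 -m pendant '{"fingers":[1,1,1,1,1],"dp":[[0,0,1],[0,0,1],[0,0,1],[0,0,0],[0,0,0]],"spin":[-0.95,-0.95,-0.95,0,0]}'
```

```text
clock: 2.38
position: [0.2684, -0.3125, 0.4864]
tcp_rot: [[0.931, 0.365, 0.0], [0.365, -0.931, -0.0], [0.0, 0.0, -1.0]]
contact_force: [0.5, -0.5, -0.5]
finger_gap: 0.0856
grasp_force: 0.0
clock: 3.0
position: [0.3447, -0.1376, 0.4864]
tcp_rot: [[0.931, 0.365, 0.0], [0.365, -0.931, -0.0], [0.0, 0.001, -1.0]]
contact_force: [-0.0, 0.0, 0.4]
finger_gap: 0.0852
grasp_force: 0.0
clock: 3.62
position: [0.4211, 0.0375, 0.4864]
tcp_rot: [[0.931, 0.365, 0.0], [0.365, -0.931, -0.0], [0.0, 0.0, -1.0]]
contact_force: [0.7, -0.4, 0.3]
finger_gap: 0.0853
grasp_force: 0.0
clock: 4.25
position: [0.4976, 0.2124, 0.4863]
tcp_rot: [[0.931, 0.365, 0.0], [0.365, -0.931, -0.0], [0.0, 0.0, -1.0]]
contact_force: [0.1, -0.9, 1.0]
finger_gap: 0.0857
grasp_force: 0.0
clock: 4.88
position: [0.4971, 0.2111, 0.3353]
tcp_rot: [[0.505, 0.863, 0.0], [0.863, -0.505, -0.0], [0.0, 0.0, -1.0]]
contact_force: [0.4, 0.3, -0.5]
finger_gap: 0.0852
grasp_force: 0.0
clock: 5.5
position: [0.4979, 0.2113, 0.2476]
tcp_rot: [[0.138, 0.99, 0.002], [0.99, -0.138, 0.0], [0.001, 0.002, -1.0]]
contact_force: [0.6, -0.0, 0.3]
finger_gap: 0.0854
grasp_force: 0.0
```

```bash
python3 -m pendant '{"fingers":[1,1,1,1,1],"dp":[[0.07,0.06,1],[0,0,1],[0,0,1],[0,0,1],[0,0,0.5]],"spin":[0,0,0,0,0]}'
python3 - <<'E'
from h import *
s=snap('side');cv2.imwrite('pics/desc.png',cv2.resize(s['image'][180:340,220:400],(675,600))[:,:,::-1])
E
```

```text
clock: 6.12
position: [0.4998, 0.2131, 0.1113]
tcp_rot: [[0.137, 0.991, 0.001], [0.991, -0.137, 0.0], [0.0, 0.001, -1.0]]
contact_force: [-0.2, 0.4, -1.2]
finger_gap: 0.0853
grasp_force: 0.0
```

View pics/desc.png

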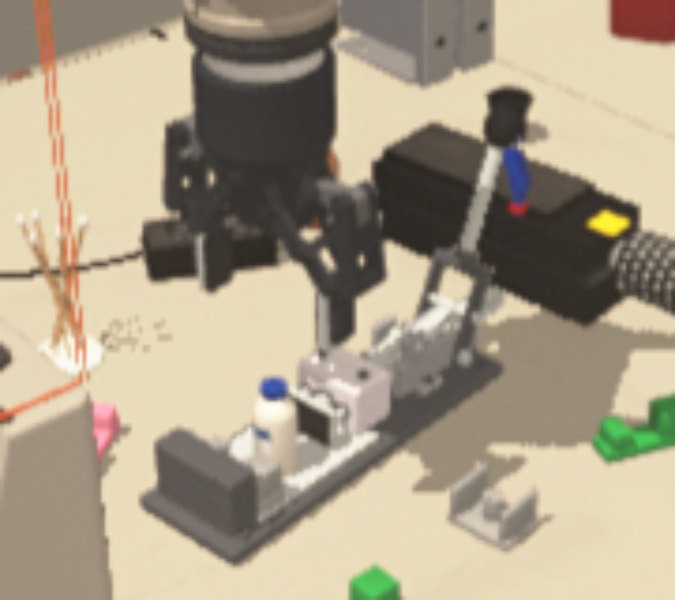

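The open gripper straddles the bottle, whose cap is at crop (273,388). Descend and grip.

```bash
python3 -m pendant '{"fingers":[0.8,0.8,0.8,0.8,0.8],"dp":[[0,0,0.8],[0,0,0.7],[0,0,0.6],[0,0,0.5],[0,0,0]],"spin":[0,0,0,0,0]}'
python3 -m pendant '{"fingers":[0,0,0,0,0],"dp":[[0,0,0],[0,0,0],[0,0,0],[0,0,0],[0,0,0]],"spin":[0,0,0,0,0]}'
```

```text
clock: 6.8
position: [0.4993, 0.213, 0.0331]
tcp_rot: [[0.136, 0.991, -0.001], [0.991, -0.136, -0.0], [-0.0, -0.001, -1.0]]
contact_force: [-0.4, -0.6, 0.3]
finger_gap: 0.0683
grasp_force: 0.0
clock: 7.42
position: [0.4999, 0.2131, 0.0342]
tcp_rot: [[0.135, 0.991, 0.002], [0.991, -0.135, 0.0], [0.001, 0.002, -1.0]]
contact_force: [-1.0, 0.1, 6.0]
finger_gap: 0.0237
grasp_force: 59.0
```

```bash
python3 -m pendant '{"fingers":[0,0,0,0,0],"dp":[[0,0,-0.4],[0,0,-0.6],[0,0,-1],[0,0,-0.5],[0,0,0]],"spin":[0,0,0,0,0]}'
python3 -m pendant '{"fingers":[0,0,0,0,0],"dp":[[-0.4,0.7,0],[-0.5,0.9,0],[-0.5,0.9,0],[-0.5,0.9,0],[0,0,0]],"spin":[0,0,0,0,0]}'
python3 - <<'E'
from h import *
s=snap('side');cv2.imwrite('pics/lift.png',cv2.resize(s['image'][180:340,220:400],(675,600))[:,:,::-1])
E
```

```text
clock: 8.05
position: [0.4999, 0.2131, 0.1094]
tcp_rot: [[0.135, 0.991, 0.002], [0.991, -0.135, 0.001], [0.001, 0.002, -1.0]]
contact_force: [-0.1, -0.8, -1.1]
finger_gap: 0.024
grasp_force: 58.9
clock: 8.68
position: [0.5944, 0.1401, 0.1067]
tcp_rot: [[0.138, 0.99, -0.001], [0.99, -0.138, -0.001], [-0.001, -0.001, -1.0]]
contact_force: [-1.1, 0.9, -0.2]
finger_gap: 0.0241
grasp_force: 59.0
```

View pics/lift.png

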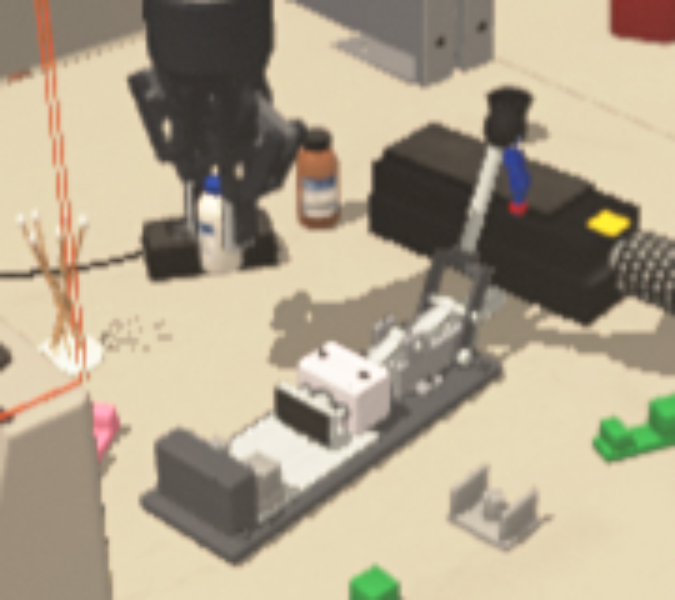

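The bottle is held upright at crop (213,225), over free bench, and the part is still in the throat.

```bash
python3 -m pendant '{"fingers":[0,0,0,0,0],"dp":[[0,0,0.9],[0,0,0.9],[0,0,0.7],[0,0,0.35],[0,0,0.05]],"spin":[0,0,0,0,0]}'
python3 -m pendant '{"fingers":[0,0,0,0,0],"dp":[[0,0,0.02],[0,0,0.02],[0,0,0],[0,0,0],[0,0,0]],"spin":[0,0,0,0,0]}'
```

```text
clock: 9.35
position: [0.5921, 0.1428, 0.0206]
tcp_rot: [[0.135, 0.991, -0.002], [0.991, -0.135, -0.0], [-0.0, -0.001, -1.0]]
contact_force: [-0.8, 0.2, 0.1]
finger_gap: 0.0239
grasp_force: 59.0
clock: 9.98
position: [0.5927, 0.1426, 0.0202]
tcp_rot: [[0.135, 0.991, 0.0], [0.991, -0.135, -0.0], [-0.0, 0.0, -1.0]]
contact_force: [-1.0, -0.3, -1.4]
finger_gap: 0.0241
grasp_force: 59.0
```

```bash
python3 -m pendant '{"fingers":[0,0,0,0,0],"dp":[[0,0,0.03],[0,0,0.03],[0,0,0.02],[0,0,0],[0,0,0]],"spin":[0,0,0,0,0]}'
```

```text
clock: 10.6
position: [0.5927, 0.1427, 0.0182]
tcp_rot: [[0.135, 0.991, 0.0], [0.991, -0.135, -0.0], [-0.0, 0.0, -1.0]]
contact_force: [-1.7, -0.4, 5.9]
finger_gap: 0.024
grasp_force: 59.6
```

Contact (+6 N). Release by a limited opening and rise.

```bash
python3 -m pendant '{"fingers":[0.4,0.5,0.6,0.6,0.6],"dp":[[0,0,0],[0,0,0],[0,0,0],[0,0,0],[0,0,0]],"spin":[0,0,0,0,0]}'
python3 -m pendant '{"fingers":[0.6,0.6,0.6,0.6,0.6],"dp":[[0,0,-0.3],[0,0,-1],[0,0,-1],[0,0,-1],[0,0,-1]],"spin":[0,0,0,0,0]}'
python3 -m pendant '{"fingers":[0.6,0.6,0.6,0.6,0.6],"dp":[[0,0,-1],[0,0,-1],[0,0,0],[0,0,0],[0,0,0]],"spin":[0,0,0,0,0]}'
python3 - <<'E'
from h import *
s=snap('side');t=snap('top')
o=np.array([.5002,.1638]);y=np.array([.1303,.9915]);x=np.array([.9915,-.1303])
for c,bx in((t,(280,185,312,220)),(s,(260,200,300,260))):
    m=cv2.inRange(cv2.cvtColor(c['image'],cv2.COLOR_RGB2HSV),(105,110,40),(130,255,255))
    ys,xs=np.nonzero(m[bx[1]:bx[3],bx[0]:bx[2]]); print(len(xs), xs.mean()+bx[0] if len(xs) else 0,ys.mean()+bx[1] if len(xs) else 0)
cv2.imwrite('pics/rel.png',np.hstack([cv2.resize(s['image'][180:340,220:400],(400,356)),cv2.resize(t['image'][180:290,230:380],(400,356))])[:,:,::-1])
E
```

```text
clock: 11.22
position: [0.5926, 0.1427, 0.0176]
tcp_rot: [[0.135, 0.991, -0.0], [0.991, -0.135, -0.0], [-0.0, -0.0, -1.0]]
contact_force: [0.2, -0.2, -0.3]
finger_gap: 0.0512
grasp_force: 0.0
clock: 11.85
position: [0.5927, 0.1427, 0.1485]
tcp_rot: [[0.135, 0.991, 0.001], [0.991, -0.135, 0.0], [0.0, 0.001, -1.0]]
contact_force: [0.3, -0.7, 0.3]
finger_gap: 0.0509
grasp_force: 0.0
clock: 12.48
position: [0.592, 0.1426, 0.2054]
tcp_rot: [[0.135, 0.991, -0.002], [0.991, -0.135, -0.0], [-0.001, -0.002, -1.0]]
contact_force: [0.5, -0.8, 0.4]
finger_gap: 0.0515
grasp_force: 0.0
0 0 0
0 0 0
```

View pics/rel.png

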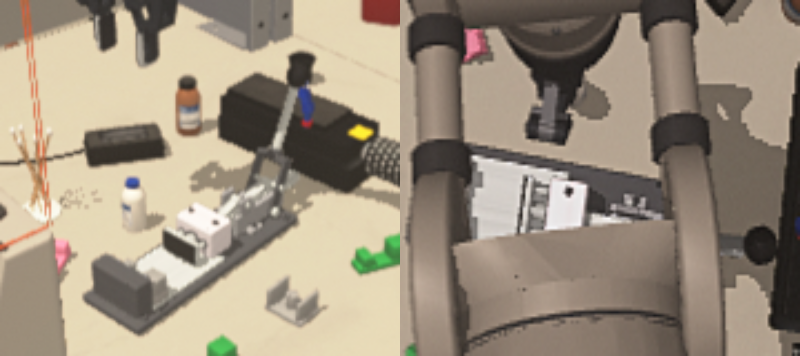

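The bottle stands upright on the bench at crop (132,205), next to the clamp. On to the knob.

```bash
python3 -m pendant '{"fingers":[0.6,0.6,0.6,0.6,0.6],"dp":[[-0.9,-0.52,0],[-0.9,-0.52,0],[-0.9,-0.52,0],[-0.9,-0.52,0],[-0.9,-0.52,0]],"spin":[0,0,0,0,0]}'
python3 -m pendant '{"fingers":[0.7,0.7,0.7,0.7,0.7],"dp":[[-0.89,-0.52,0],[0,0,0],[0,0,0],[0,0,0],[0,0,0]],"spin":[0,0,0,0,0]}'
python3 - <<'E'
from h import *
s=snap('side');t=snap('top')
m=[];
cv2.imwrite('pics/knob.png',np.hstack([cv2.resize(s['image'][140:290,290:420],(400,461)),cv2.resize(t['image'][205:285,310:400],(400,461))])[:,:,::-1])
print(proj(s,[[.4775,-.005,.155],[.4775,-.005,.168]]))
E
```

```text
clock: 13.2
position: [0.4963, 0.0188, 0.2062]
tcp_rot: [[0.135, 0.991, -0.001], [0.991, -0.135, -0.0], [-0.0, -0.001, -1.0]]
contact_force: [0.4, 0.4, 0.1]
finger_gap: 0.0513
grasp_force: 0.0
clock: 13.82
position: [0.4783, -0.0043, 0.2065]
tcp_rot: [[0.134, 0.991, -0.0], [0.991, -0.134, 0.0], [-0.0, -0.0, -1.0]]
contact_force: [0.3, 0.9, 0.2]
finger_gap: 0.06
grasp_force: 0.0
[[353.18491651 213.20893029]
 [353.36259883 208.35406652]]
```

View pics/knob.png

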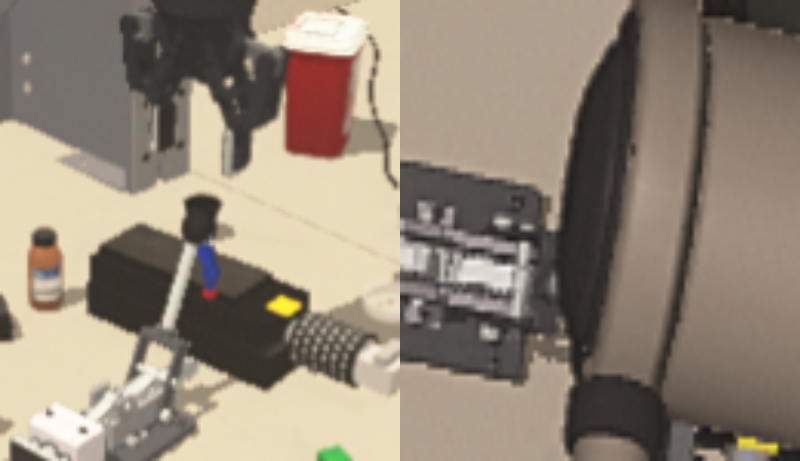

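The gripper is centred above the knob, which is at side crop (200,218). Descend and pinch.

```bash
python3 -m pendant '{"fingers":[0.7,0.7,0.7,0.7,0.7],"dp":[[0,-0.03,0.8],[0,0,0.8],[0,0,0.55],[0,0,0.2],[0,0,0]],"spin":[0,0,0,0,0]}'
python3 -m pendant '{"fingers":[0,0,0,0,0],"dp":[[0,0,0],[0,0,0],[0,0,0],[0,0,0],[0,0,0]],"spin":[0,0,0,0,0]}'
```

```text
clock: 14.55
position: [0.4772, -0.0047, 0.1362]
tcp_rot: [[0.135, 0.991, -0.0], [0.991, -0.135, -0.0], [-0.0, -0.0, -1.0]]
contact_force: [0.1, 0.4, 0.4]
finger_gap: 0.0597
grasp_force: 0.0
clock: 15.18
position: [0.4781, -0.005, 0.137]
tcp_rot: [[0.135, 0.991, 0.003], [0.991, -0.135, -0.001], [-0.0, 0.003, -1.0]]
contact_force: [1.7, -0.9, 5.2]
finger_gap: 0.0217
grasp_force: 58.7
```

```bash
python3 -m pendant '{"fingers":[0,0,0,0,0],"dp":[[0.9,0,-0.3],[0.94,0,-0.13],[0.95,0,0.05],[0,0,0],[0,0,0]],"spin":[0,0,0,0,0]}'
python3 - <<'E'
from h import *
s=snap('side','fwd1.png')
E
python3 -m pendant '{"fingers":[0,0,0,0,0],"dp":[[-0.95,0,-0.05],[-0.94,0,0.13],[-0.9,0,0.3],[0,0,0],[0,0,0]],"spin":[0,0,0,0,0]}'
python3 - <<'E'
from h import *
s=snap('side','back1.png')
f=lambda n:cv2.resize(cv2.imread('pics/'+n)[170:330,250:400],(400,427))
cv2.imwrite('pics/st1.png',np.hstack([f('fwd1.png'),f('back1.png')]))
E
```

```text
clock: 15.8
position: [0.4895, 0.0783, 0.1486]
tcp_rot: [[0.135, 0.991, 0.003], [0.991, -0.135, -0.001], [-0.0, 0.003, -1.0]]
contact_force: [1.4, -0.7, 6.9]
finger_gap: 0.0217
grasp_force: 60.6
clock: 16.48
position: [0.4781, -0.0051, 0.1369]
tcp_rot: [[0.136, 0.991, 0.003], [0.991, -0.136, -0.0], [0.0, 0.003, -1.0]]
contact_force: [2.3, -1.4, 6.1]
finger_gap: 0.022
grasp_force: 60.5
```

View pics/st1.png

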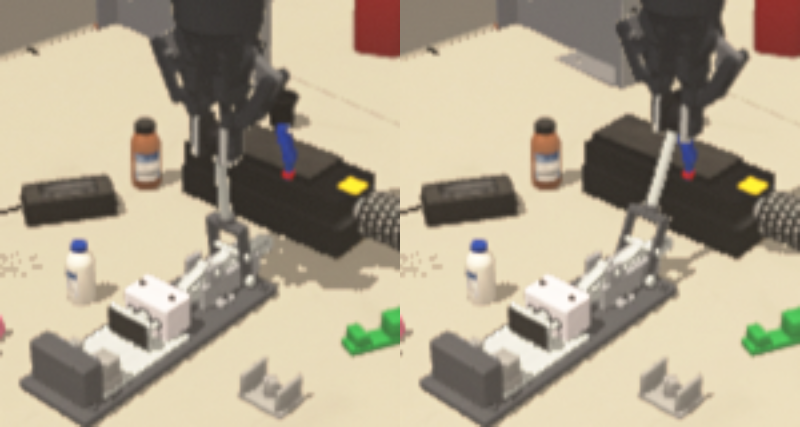

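The handle works: knob pinched, lever forward at crop (225,180) and back at rest on the right. I've used all my views, so the jaw will be tracked numerically from the side pictures.

```bash
cat > jaw.py <<'E'
from h import *
import sys
O=np.array([.5002,.1638]);Y=np.array([.1303,.9915]);X=np.array([.9915,-.1303])
W=lambda x,y,z:[*(O+X*x/1000+Y*y/1000),z/1000]
def track(c,img,ref,box,maxmm,z):
    x0,y0,x1,y1=box; g=lambda i:cv2.cvtColor(i,cv2.COLOR_RGB2GRAY).astype(np.float32)
    up=4; T=cv2.resize(g(ref)[y0:y1,x0:x1],None,fx=up,fy=up,interpolation=cv2.INTER_CUBIC)
    p0,p1=proj(c,[W(0,0,z),W(0,1,z)]); v=p1-p0   # px per mm
    I=cv2.resize(g(img),None,fx=up,fy=up,interpolation=cv2.INTER_CUBIC)
    R=cv2.matchTemplate(I,T,cv2.TM_CCOEFF_NORMED); best=(-9,0)
    for mm in np.arange(-3,maxmm,.25):
        u=(np.array([x0,y0])+v*mm)*up; u=u.round().astype(int)
        w=R[u[1]-2:u[1]+3,u[0]-2:u[0]+3].max(); best=max(best,(w,mm))
    return round(float(best[1]),2),round(float(best[0]),3)
E
python3 - <<'E'
from jaw import *
c=camera('side'); r=lambda n:cv2.imread('pics/'+n)[:,:,::-1].copy()
print('px/mm',np.diff(proj(c,[W(0,0,50),W(0,10,50)]),axis=0)/10)
for y in(0,-34):print(y,proj(c,[W(25,y,50),W(-25,y,50),W(-25,y,20)]).round(1).tolist())
print('pad',proj(c,[W(22,25,45),W(-22,25,45),W(-22,25,21),W(22,25,21)]).round(1).tolist())
print('part',proj(c,[W(0,70,42),W(30,70,16),W(-30,70,16)]).round(1).tolist())
im=r('back1.png'); s0=r('side0.png')
p=proj(c,[W(-30,y,50) for y in range(0,10,3)])
# dark pad face: mask
for n in('side0.png','lift.png','back1.png','fwd1.png'):
    if n=='lift.png':continue
    g=cv2.cvtColor(r(n),cv2.COLOR_RGB2GRAY); m=np.zeros_like(g);m[270:330,275:330]=(g[270:330,275:330]<60)*255
    k,l,st,ce=cv2.connectedComponentsWithStats(m); print(n,[(st[i].tolist(),ce[i].round(1).tolist()) for i in range(1,k) if st[i][4]>10])
E
```

```text
px/mm [[-0.29776997  0.19574636]]
0 [[298.0, 276.2], [314.2, 284.6], [314.4, 295.2]]
-34 [[307.9, 269.9], [324.0, 277.9], [324.0, 288.5]]
pad [[291.5, 283.3], [305.8, 290.9], [306.0, 299.5], [291.9, 291.8]]
part [[284.5, 297.5], [275.6, 301.3], [294.9, 312.5]]
side0.png [([300, 288, 7, 10, 40], [303.2, 292.6])]
back1.png []
fwd1.png []
```

```bash
cat >> jaw.py <<'E'
def report():
    c=snap('side'); i=c['image']; ref=cv2.imread('pics/back1.png')[:,:,::-1].copy(); s0=cv2.imread('pics/side0.png')[:,:,::-1].copy()
    print('block vs back1',track(c,i,ref,(296,272,325,286),60,50),'pad vs back1',track(c,i,ref,(289,283,307,300),60,33),'start->back1',track(c,ref,s0,(300,270,327,284),20,50))
    g=cv2.cvtColor(i,cv2.COLOR_RGB2GRAY)
    m=np.zeros_like(g);m[275:325,268:312]=(g[275:325,268:312]<75)*255
    k,l,st,ce=cv2.connectedComponentsWithStats(m)
    for j in range(1,k):
        if st[j][4]>25: print('dark',st[j].tolist(),ce[j].round(1).tolist())
E
python3 -c "
from jaw import *
report()
c=camera('side');g=cv2.cvtColor(c['image'],cv2.COLOR_RGB2GRAY)
print(g[282:302,286:310])"
python3 -m pendant '{"fingers":[0,0,0,0,0],"dp":[[0.9,0,-0.3],[0.94,0,-0.13],[0.95,0,0.05],[0,0,0],[0,0,0]],"spin":[0,0,0,0,0]}'
python3 -m pendant '{"fingers":[0,0,0,0,0],"dp":[[-0.95,0,-0.05],[-0.94,0,0.13],[-0.9,0,0.3],[0,0,0],[0,0,0]],"spin":[0,0,0,0,0]}'
python3 -c "
from jaw import *
report()"
```

```text
block vs back1 (2.0, 0.999) pad vs back1 (2.0, 0.999) start->back1 (9.5, 0.907)
dark [291, 286, 14, 14, 92] [297.3, 292.7]
[[147 154 191 199 222 222 225 221 221 220 214 217 210 211 213 218 229 244
  250 252 252 252 251 251]
 [193 199 222 224 223 223 242 223 222 222 221 212 186 198 211 213 214 220
  235 244 250 252 252 252]
 [223 223 224 222 200 189 241 236 235 222 221 196 142 160 188 208 194 201
  214 221 237 244 250 252]
 [222 223 223 219 157 115 169 224 246 235 233 207 200 191 144 170 144 157
  177 200 217 222 236 246]
 [222 222 223 219 140  71  85 141 203 225 245 236 238 209 117 124 143 183
  157 163 211 214 215 223]
 [222 222 223 219 139  67  59  71  95 143 211 233 243 222 172 176 214 233
  207 152 185 213 214 215]
 [222 222 223 219 141  67  59  61  60  73 111 165 212 230 231 233 235 231
  227 176 146 204 200 210]
 [221 222 224 220 160  74  60  63  63  61  63  80 111 164 206 232 240 237
  219 175 111 155 153 174]
 [222 222 222 219 162  76  62  63  64  63  62  61  63  78 108 165 210 235
  232 216 133 149 188 154]
 [223 218 192 187 143  70  59  62  63  64  63  62  61  59  63  79 11
[... 856 characters left out ...]
24 238 241 241 241 241 241 240 240 240 240 223 221 201 120
   95 122 165 168 166 166]
 [224 209 193 196 218 227 236 240 240 239 239 239 240 242 241 242 239 214
  197 156 177 220 223 222]]
clock: 17.3
position: [0.4895, 0.0782, 0.1486]
tcp_rot: [[0.135, 0.991, 0.003], [0.991, -0.135, -0.001], [-0.0, 0.003, -1.0]]
contact_force: [1.6, -1.1, 8.1]
finger_gap: 0.0215
grasp_force: 60.7
clock: 17.92
position: [0.4781, -0.0051, 0.1369]
tcp_rot: [[0.136, 0.991, 0.003], [0.991, -0.136, 0.0], [0.0, 0.002, -1.0]]
contact_force: [2.5, -0.9, 6.4]
finger_gap: 0.0215
grasp_force: 60.5
block vs back1 (8.75, 0.941) pad vs back1 (10.5, 0.989) start->back1 (9.5, 0.907)
dark [289, 288, 13, 14, 86] [295.1, 294.3]
```

```bash
python3 - <<'E'
s=open('jaw.py').read()
a=s.index("    for mm in"); b=s.index("def report")
s=s[:a]+"""    M=np.zeros_like(R)-9
    for mm in np.arange(-3,maxmm,.2):
        u=((np.array([x0,y0])+v*mm)*up).round().astype(int); M[u[1]-4:u[1]+5,u[0]-4:u[0]+5]=R[u[1]-4:u[1]+5,u[0]-4:u[0]+5]
    _,w,_,l=cv2.minMaxLoc(M); d=np.array(l)/up-[x0,y0]
    return round(float(d@v/(v@v)),2),round(float(w),3)
"""+s[b:]
open('jaw.py','w').write(s)
E
python3 -c "
from jaw import *
report()"
for k in 3 4; do python3 -m pendant '{"fingers":[0,0,0,0,0],"dp":[[0.9,0,-0.3],[0.94,0,-0.13],[0.95,0,0.05],[0,0,0],[0,0,0]],"spin":[0,0,0,0,0]}' | egrep 'clock|pos|contact'
python3 -m pendant '{"fingers":[0,0,0,0,0],"dp":[[-0.95,0,-0.05],[-0.94,0,0.13],[-0.9,0,0.3],[0,0,0],[0,0,0]],"spin":[0,0,0,0,0]}'| egrep 'clock|pos|contact'
python3 -c "
from jaw import *
report()"; done
```

```text
block vs back1 (7.43, 0.941) pad vs back1 (8.24, 0.989) start->back1 (8.02, 0.907)
dark [289, 288, 13, 14, 87] [295.1, 294.3]
clock: 18.65
position: [0.4895, 0.0782, 0.1486]
contact_force: [1.1, -1.5, 7.6]
clock: 19.27
position: [0.4781, -0.0051, 0.1368]
contact_force: [2.7, -0.0, 4.9]
block vs back1 (15.06, 0.871) pad vs back1 (16.88, 0.983) start->back1 (8.02, 0.907)
dark [286, 290, 14, 13, 93] [292.5, 296.0]
clock: 19.95
position: [0.4895, 0.0781, 0.1486]
contact_force: [3.2, -1.6, 7.9]
clock: 20.58
position: [0.4781, -0.005, 0.1368]
contact_force: [4.3, 1.0, 5.3]
block vs back1 (23.66, 0.813) pad vs back1 (24.53, 0.926) start->back1 (8.02, 0.907)
dark [284, 291, 13, 14, 79] [289.9, 297.2]
```

```bash
cat >> jaw.py <<'E'
def step(a,b,n,yp):
    "block / pad shift from picture a to b; boxes moved n mm on from back1"
    r=lambda f:cv2.imread('pics/'+f)[:,:,::-1].copy()
    c=camera('side'); p=proj(c,[W(0,0,45),W(0,1,45)]); v=p[1]-p[0]
    for nm,bx,z in(('block',(298,272,325,286),50),('pad',(289,283,307,300),33)):
        d=np.round(v*(n if nm=='block' else yp)).astype(int); bb=(bx[0]+d[0],bx[1]+d[1],bx[2]+d[0],bx[3]+d[1])
        print(nm,track(c,r(b),r(a),bb,14,z))
E
python3 -c "
from jaw import *
snap('side','b4.png')"
for k in 5 6; do python3 -m pendant '{"fingers":[0,0,0,0,0],"dp":[[0.9,0,-0.3],[0.94,0,-0.13],[0.95,0,0.05],[0,0,0],[0,0,0]],"spin":[0,0,0,0,0]}' | egrep 'clock|pos|contact'
python3 -m pendant '{"fingers":[0,0,0,0,0],"dp":[[-0.95,0,-0.05],[-0.94,0,0.13],[-0.9,0,0.3],[0,0,0],[0,0,0]],"spin":[0,0,0,0,0]}'| egrep 'clock|pos|contact'
python3 -c "
from jaw import *
snap('side','b$k.png'); report(); step('b%d.png'%($k-1),'b$k.png',8*($k-2),8*($k-2))"; done
```

```text
clock: 21.3
position: [0.4895, 0.0781, 0.1486]
contact_force: [2.0, -2.3, 8.7]
clock: 21.92
position: [0.4781, -0.005, 0.1368]
contact_force: [3.1, 1.1, 5.5]
block vs back1 (31.29, 0.779) pad vs back1 (32.96, 0.643) start->back1 (8.02, 0.907)
dark [281, 293, 14, 9, 57] [286.0, 297.4]
block (7.63, 0.961)
pad (7.85, 0.775)
clock: 22.7
position: [0.4895, 0.0781, 0.1486]
contact_force: [2.5, -1.7, 9.0]
clock: 23.32
position: [0.4781, -0.0049, 0.1367]
contact_force: [2.9, 2.3, 4.7]
block vs back1 (40.1, 0.719) pad vs back1 (41.6, 0.454) start->back1 (8.02, 0.907)
dark [279, 294, 9, 7, 27] [282.7, 297.8]
block (8.22, 0.94)
pad (7.26, 0.844)
```

```bash
cat > cor.py <<'E'
from jaw import *
r=lambda f:cv2.imread('pics/'+f)[:,:,::-1].copy()
c=camera('side'); p=proj(c,[W(0,0,45),W(0,1,45)]); v=p[1]-p[0]
L=[f for f in('b4.png','b5.png','b6.png','b7.png') if __import__('os').path.exists('pics/'+f)]
for i in range(len(L)-1):
    n=24+8*i
    for nm,bx in(('padcorner',(288,284,296,291)),('padtop',(291,281,304,290)),('block',(299,272,325,283)),('blockR',(310,276,325,292))):
        d=np.round(v*n).astype(int); bb=(bx[0]+d[0],bx[1]+d[1],bx[2]+d[0],bx[3]+d[1])
        print(L[i],nm,track(c,r(L[i+1]),r(L[i]),bb,13,45))
# part position: template of part's grey blocks / top edge between b4 and last
for a in ('side0.png','b4.png'): print('part',a,[track(c,r(f),r(a),(272,290,283,302),6,40) for f in L])
E
python3 cor.py
```

```text
b4.png padcorner (8.23, 0.991)
b4.png padtop (8.03, 0.989)
b4.png block (7.64, 0.967)
b4.png blockR (7.64, 0.859)
b5.png padcorner (7.84, 0.953)
b5.png padtop (8.23, 0.985)
b5.png block (8.23, 0.978)
b5.png blockR (8.23, 0.895)
part side0.png [(0.59, 0.993), (4.9, 0.851), (6.47, 0.703)]
part b4.png [(0.0, 0.993), (4.9, 0.851), (6.47, 0.7)]
```

Up to stroke 6 the pad and block moved together, so the pad is still essentially free. One more tooth.

```bash
python3 -m pendant '{"fingers":[0,0,0,0,0],"dp":[[0.9,0,-0.3],[0.94,0,-0.13],[0.95,0,0.05],[0,0,0],[0,0,0]],"spin":[0,0,0,0,0]}' | egrep 'clock|pos|contact'
python3 -m pendant '{"fingers":[0,0,0,0,0],"dp":[[-0.95,0,-0.05],[-0.94,0,0.13],[-0.9,0,0.3],[0,0,0],[0,0,0]],"spin":[0,0,0,0,0]}'| egrep 'clock|pos|contact'
python3 -c "
from jaw import *
snap('side','b7.png')"; python3 cor.py
```

```text
clock: 24.15
position: [0.4895, 0.0778, 0.1486]
contact_force: [1.2, -2.2, 9.0]
clock: 24.78
position: [0.4781, -0.0048, 0.1367]
contact_force: [3.6, 1.9, 4.1]
b4.png padcorner (8.23, 0.991)
b4.png padtop (8.03, 0.989)
b4.png block (7.64, 0.967)
b4.png blockR (7.64, 0.859)
b5.png padcorner (7.84, 0.953)
b5.png padtop (8.23, 0.985)
b5.png block (8.23, 0.978)
b5.png blockR (8.23, 0.895)
b6.png padcorner (0.0, 0.997)
b6.png padtop (0.59, 0.944)
b6.png block (4.11, 0.977)
b6.png blockR (4.11, 0.981)
part side0.png [(0.59, 0.993), (4.9, 0.851), (6.47, 0.703), (6.47, 0.704)]
part b4.png [(0.0, 0.993), (4.9, 0.851), (6.47, 0.7), (6.47, 0.701)]
```

The block advanced about 4 mm while the pad stayed put, so the pad is pushed in and has settled on its tooth. Release the knob and check that it holds.

```bash
python3 -m pendant '{"fingers":[0.3,0.5,0.7,0.7,0.7],"dp":[[0,0,0],[0,0,0],[0,0,0],[0,0,0],[0,0,0]],"spin":[0,0,0,0,0]}'| egrep 'clock|pos|contact|gap'
python3 -m pendant '{"fingers":[0.7,0.7,0.7,0.7,0.7],"dp":[[0,0,-0.4],[0,0,-0.8],[0,0,-1],[0,0,-1],[0,0,-1]],"spin":[0,0,0,0,0]}'| egrep 'clock|pos|contact'
python3 -m pendant '{"fingers":[0.7,0.7,0.7,0.7,0.7],"dp":[[0,0,-0.3],[0,0,0],[0,0,0],[0,0,0],[0,0,0]],"spin":[0,0,0,0,0]}'| egrep 'clock|pos|contact'
python3 - <<'E'
from jaw import *
c=snap('side','b8.png'); r=lambda f:cv2.imread('pics/'+f)[:,:,::-1].copy()
p=proj(c,[W(0,0,45),W(0,1,45)]); v=p[1]-p[0]
for a in('b6.png','b7.png'):
  for nm,bx in(('padcorner',(288,284,296,291)),('block',(299,272,325,283)),('blockR',(310,276,325,292))):
    d=np.round(v*(40+4*(a=='b7.png' and nm!='padcorner'))).astype(int); bb=(bx[0]+d[0],bx[1]+d[1],bx[2]+d[0],bx[3]+d[1])
    print(a,nm,track(c,c['image'],r(a),bb,13,45))
# knob vs side0, bottle, bystanders: image difference to first picture
d=np.abs(c['image'].astype(int)-r('side0.png')).max(2); 
R=cv2.matchTemplate(c['image'],r('side0.png')[200:222,345:366],cv2.TM_CCOEFF_NORMED);print('knob',cv2.minMaxLoc(R)[1::2])
k,l,st,ce=cv2.connectedComponentsWithStats(((d>40)*255).astype(np.uint8)); print([st[i].tolist() for i in range(1,k) if st[i][4]>30])
hsv=cv2.cvtColor(c['image'],cv2.COLOR_RGB2HSV); m=cv2.inRange(hsv,(105,110,40),(130,255,255))[240:300,260:300]; ys,xs=np.nonzero(m);u=(xs.mean()+260,ys.mean()+240)
print('cap',u,onz(c,u,.058))
E
```

```text
clock: 25.5
position: [0.4769, -0.0047, 0.136]
contact_force: [0.5, -0.3, -0.3]
finger_gap: 0.0597
clock: 26.12
position: [0.477, -0.0047, 0.2641]
contact_force: [-0.2, 0.6, 0.1]
clock: 26.75
position: [0.477, -0.0047, 0.2706]
contact_force: [-0.0, 0.1, -0.5]
b6.png padcorner (0.0, 0.997)
b6.png block (4.11, 0.977)
b6.png blockR (4.11, 0.981)
b7.png padcorner (0.0, 0.999)
b7.png block (0.0, 0.998)
b7.png blockR (0.0, 0.998)
knob (0.9998069405555725, (345, 200))
[[350, 0, 39, 16, 363], [387, 0, 214, 401, 28554], [355, 19, 6, 16, 39], [330, 30, 20, 11, 70], [363, 40, 17, 4, 37], [330, 43, 57, 128, 3980], [550, 198, 21, 27, 384], [605, 222, 35, 66, 1196], [572, 231, 34, 37, 663], [539, 248, 32, 21, 198], [348, 256, 7, 10, 38], [275, 260, 8, 10, 60], [455, 269, 44, 41, 609], [282, 271, 42, 40, 597], [539, 282, 15, 11, 50], [278, 292, 17, 11, 92], [600, 316, 27, 29, 466]]
cap (np.float64(279.0), np.float64(261.6666666666667)) [0.59155003 0.14540219 0.058     ]
```

```bash
python3 -c "
from station import workorder
print(workorder.finish_job())"
```

```text
the job is handed in; nothing more can be done
None
```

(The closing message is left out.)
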